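# Shut and clip the capsule canister

## Robot

A 6-joint arm with a two-finger parallel gripper is mounted at the origin on a cart in front of the work surface, level with it; the furniture and walls round the work are solid. World frame = base frame: x ahead of the robot, y to its left, z up, the work surface at z = 0. Lengths are in m, angles in rad, forces in N, time in s.
With the tool pointing down it reaches from about 0.35 to 0.85 m from the base axis. Payload 8.1 kg.
Tool frame: the origin (TCP) lies at the very end of the fingers, on their centre line; the grasp point (between the pads) lies 19 mm behind it (tcp_to_grasp is the distance from the TCP to the grasp point, in m); z points along the fingers, y is the line along which they close (so a half turn about z gives the same grasp; the last joint's range is limited). The gripper opens to 85 mm and grips with 20 to 120 N. Pads are 22 mm wide; open, the fingers measure 114 mm over their backs; the gripper's body (76 mm by 85 mm) begins 54 mm behind the grasp point. The pads swing forward as they close: fully open they stand 13 mm farther back than shut.
Start: joints at [1.198, 0.13, 1.488, -0, 1.523, -0.085], TCP at [0.17, 0.575, 0.231] pointing down, gripper open.
Joint ranges: [-2.96, 2.96], [-0.89, 2.26], [0.02, 2.5], [-1.34, 4.48], [0, 2.73], [-2.66, 2.66]. Speed limits (rad/s): [2.39, 2.39, 2.79, 3.14, 3.14, 3.14].

## Interface

Orientations are given as a unit quaternion [w, x, y, z].
In Python, from station import read_state, grab_frame, sign_off, tcp_to_grasp gives the robot as it stands.
- The arm moves only by the shell command python3 -m handwheel 'ROWS' [FORCE]. ROWS is JSON, a list that holds one entry, the list of rows, each a list of 7 numbers: the shift along the tool's x, y, z scaled (see below), then the turn, a rotation vector about the tool's x, y, z scaled (see below), then the opening, from -1 (shut) to 1 (fully open). A call has 1 to 8 rows; each row shifts and turns the commanded pose from where the row before left it, along the tool's axes as they then stand; what a row does not reach is not made up. The controller multiplies each number of a shift by 10 cm and each number of a turn by pi rad. A row lasts 1/8 s, in which the tool goes at most 62.5 mm and 10.7 degrees, less where a joint would pass 70% of its speed; a pose out of reach is approached as far as the arm can. A call with a number of a shift or a turn outside -1 to 1 is refused whole. A call with a gripper value outside its range is refused whole. The fingers move at their own pace and stop on an object; FORCE is the grip in N (left out, the last holds). Time passes only in rows, so rows that do not move let the fingers close. It gives the time, the measured TCP pose, the force, the opening and the grip force at its end, in the units of the state.
- read_state(): the state, without advancing time (a new reading comes with each control period).
- grab_frame(name): name is "scene" or "top" or "wrist"; returns a dict with "frame" (420x560x3 uint8, red, green, blue), "vfov" (degrees; the focal length in pixels is half the picture's height over the tangent of half this angle, whatever the lens; pixels are square), "cx", "cy" (the principal point, pixels), "view" (4x4, takes a point from world to camera coordinates). Camera axes: x right, y up, looking along -z (the intrinsics and any distortion apply to the point x, -y, -z); pixel columns grow to the right and rows downward; lengths in m; the calibration is good to about 2 mm. A picture is of the moment at which its call begins. There is no depth.
- sign_off(): hands the job in; it is judged then, once.
The state is a dict: "t": time; "joint_positions": joint angles; "joint_velocities": joint speeds; "joint_efforts": joint torques, N m; "tcp_pos": TCP position; "eef_rot": TCP orientation; "force": force on the tool from outside, world axes, zero at the start; "wrist_torque": the same for the moment, N m; "grip_width": opening from 0.0 (shut) to 1.0 (fully open); "gripper_force": force on a finger pad.
Only numpy, scipy, OpenCV 4.12 (cv2) and the standard library are available. Lean on these libraries where they do the work, as an engineer would, in place of code of your own. Each camera call takes 0.05 s, during which the arm holds its last target. There are 200 camera calls.

## Task

Shut the coffee-capsule canister, using pushes only. Its lid stands open, tipped back past upright: push the lid over from behind until it lies fully closed on the rim, then push the lever of the clip at the front down and in until it lies home against the canister. Do not pick the canister up, tip it or shove it out of its place, and leave the jars beside it where they stand.

Things in the scene. Friction and masses are not known exactly. Their poses are not given: they have to be found in the camera images.
- canister: White stoneware canister, pale wooden lid, steel clip; loose on the worktop (friction about 0.6), about 0.85 kg. Diameter 100 mm, rim at 126 mm. Origin: centre of its underside; z up; its front (clip) faces its -x, turned up to 0.45 rad from facing the robot; lid hinge at the back, +x. The dish rack behind some places begins at x = 0.585; its wires are 131 mm high.
- canister_lid (a joint): Lid angle: 0 = closed flat on the rim, pi/2 = upright, at the start 1.75 to 2.05 (tipped back past upright, away from the robot), stop at 2.15. The hinge axis is horizontal, across the canister. Friction holds the lid open about upright; below about 0.9 rad it sinks shut slowly by itself; about 0.05 N m moves it.
- lid_hinge (a point): Lid hinge axis, middle: 56 mm behind the canister's axis (+x), 131 mm up. Of the things behind it only a plate in the dish rack (x 0.62 to 0.88, y 0.325 to 0.375, up to z = 0.297) and the coffee machine (x over 0.67) are higher than 155 mm.
- lid_edge (a point): Centre of the lid's front edge, on its upper face. The lid is a disc, 98 mm diameter, 16 mm thick; measured from the hinge along the lid the disc runs from 7 to 105 mm, and its upper face lies 12.5 mm above the hinge axis when closed (top of the closed canister at 143.5 mm).
- canister_clip (a joint): Clip lever angle: 0 = home, hanging straight down along the canister's front; pi/2 = sticking straight out to the front; at the start 1.75 to 2.2 (raised, pointing out and up). It stays where it is left; about 0.05 N m moves it. The wire loop it carries hooks over the lid by itself as the lever goes down.
- clip_pivot (a point): Pivot axis of the clip lever, middle: 57 mm in front of the canister's axis (-x), 106 mm up; the axis is horizontal, across the canister.
- clip_tip (a point): Near the free end of the clip lever, 46 mm from the pivot. The lever is a steel plate 24 mm wide, 3 mm thick, 54 mm long from the pivot. The wire loop (29 mm wide, 47 mm long) stands up from the lever 12 mm from the pivot; push on the outer 20 mm of the lever.
- jam_jar: Jam jar with a yellow lid, 66 mm diameter, 100 mm high, loose; leave it alone. Origin: centre of its underside.
- honey_jar: Honey jar with a red lid, 58 x 62 mm, 86 mm high, loose; leave it alone. Origin: centre of its underside.
- candle_jar: Candle in a glass, 76 mm diameter, 90 mm high, loose, at the left of the strip; leave it alone. Origin: centre of its underside.

How it is judged:
On the way, in this order (a step that is already met when the one before it is completed fails the run):
1. the lid is pushed over and lies closed on the rim while the clip lever is still up (value of joint canister_lid below 0.06 rad and value of joint canister_clip above 1 rad), for 0.2 s.
2. the clip lever is pushed home with the lid closed (value of joint canister_clip below 0.15 rad and value of joint canister_lid below 0.06 rad), for 0.2 s.
At the end, for the whole second after the job is handed in: The lid is closed (within 0.06 rad), the clip lever is home (within 0.15 rad), the canister stands upright and still on the worktop within 40 mm of where it was, and the jars have not been moved by 20 mm or more (all of step 2 and angle between canister's own z axis and vertical below 0.05 rad and height (world z) of canister below 0.005 m and distance of canister from where it was at the start of the episode below 0.04 m and linear speed of canister below 0.02 m/s and distance of each of jam_jar, honey_jar, candle_jar from where it was at the start of the episode below 0.02 m); the robot touches nothing.
It fails at once if the canister is lifted off the worktop (height (world z) of canister above 0.015 m).
It fails at once if the canister is tipped (angle between canister's own z axis and vertical above 0.2 rad).
It fails at once if the canister is shoved out of its place (distance of canister from where it was at the start of the episode above 0.04 m).
It fails at once if a jar beside it is disturbed (distance of any of jam_jar, honey_jar, candle_jar from where it was at the start of the episode above 0.02 m).
It also fails if it takes over 51 s, if anything falls off the work surface, if the arm or the gripper's body presses on something with over 40 N, if the wrist force passes 120 N, or if a joint passes its speed limit or range.

## Working session

There is one attempt and no reset: what is moved stays moved. The work goes in short steps, Python scripts to look and compute and a shell command to move; the robot and the scene stay as the last step left them, time stands still between calls to the robot, and variables do not carry over. Pictures are saved under pics/ and viewed, at most 10 in all, crops included, and the job is handed in when it is done.

```bash
ls; mkdir -p pics; python3 - <<'E'
from station import *
import cv2,numpy as np
s=read_state();print({k:np.round(v,3) for k,v in s.items()})
for n in("scene","top"):
    d=grab_frame(n);cv2.imwrite(f"pics/{n}0.png",d["frame"][:,:,::-1]);print(n,d["vfov"],d["cx"],d["cy"],np.round(d["view"],3).tolist(),[k for k in d])
print(tcp_to_grasp)
E
```

```text
pics
{'t': np.float64(0.0), 'joint_positions': array([ 1.198,  0.131,  1.489,  0.   ,  1.523, -0.085]), 'joint_velocities': array([ 0.001, -0.001, -0.   , -0.002,  0.001,  0.001]), 'joint_efforts': array([-3.0000e-03, -5.6940e+01, -5.0055e+01, -1.0000e-03,  1.5000e-02,
       -0.0000e+00]), 'tcp_pos': array([0.17 , 0.575, 0.23 ]), 'eef_rot': array([-0.   ,  0.143,  0.99 , -0.001]), 'force': array([0.608, 0.365, 0.706]), 'wrist_torque': array([-0.   , -0.026, -0.064]), 'gripper_force': np.float64(0.0), 'grip_width': np.float64(1.002)}
scene 50.59956182368537 281.40877307195944 210.03940855563522 [[0.742, -0.67, -0.009, -0.26], [0.511, 0.557, 0.655, -0.407], [-0.434, -0.491, 0.756, -0.799], [0.0, 0.0, 0.0, 1.0]] ['frame', 'vfov', 'cx', 'cy', 'view']
top 49.122912172732676 281.1671980853532 207.48268044956507 [[0.015, -1.0, 0.012, 0.148], [0.988, 0.016, 0.153, -0.549], [-0.153, 0.01, 0.988, -0.894], [0.0, 0.0, 0.0, 1.0]] ['frame', 'vfov', 'cx', 'cy', 'view']
0.0187
```

View pics/scene0.png

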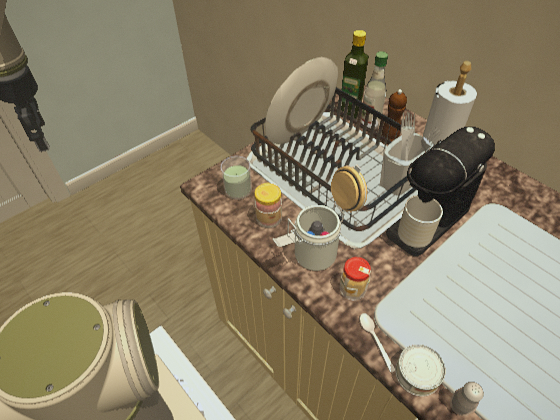

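View pics/top0.png

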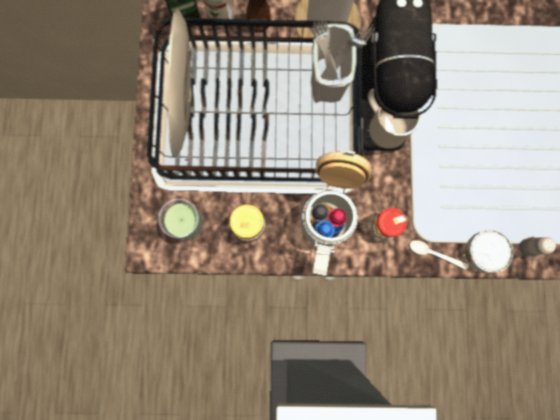

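The scene view shows the canister at about (317,237), with its lid tipped back at (349,188) and the lever at (285,240). In the top view the rim is at about (330,217), the lever at (322,262) and the lid at (344,170). The yellow jar is at (247,222) and the red one at (391,223). I'll enlarge both views.

```bash
python3 - <<'E'
import cv2,numpy as np
t=cv2.imread("pics/top0.png")[140:290,230:430];s=cv2.imread("pics/scene0.png")[150:280,260:400]
a=cv2.resize(t,None,fx=4,fy=4,interpolation=cv2.INTER_CUBIC)
for i in range(0,200,20): cv2.putText(a,str(230+i),(4*i,10),0,.35,(255,255,255),1);a[:,4*i]=a[:,4*i]//2+60
for i in range(0,150,20): cv2.putText(a,str(140+i),(0,4*i+10),0,.35,(255,255,255),1);a[4*i]=a[4*i]//2+60
cv2.imwrite("pics/topc.png",a)
a=cv2.resize(s,None,fx=4.6,fy=4.6,interpolation=cv2.INTER_CUBIC)
for i in range(0,140,20): x=int(4.6*i);cv2.putText(a,str(260+i),(x,10),0,.35,(255,255,255),1);a[:,x]=a[:,x]//2+60
for i in range(0,130,20): x=int(4.6*i);cv2.putText(a,str(150+i),(0,x+10),0,.35,(255,255,255),1);a[x]=a[x]//2+60
cv2.imwrite("pics/scenec.png",a)
E
```

```text
(no output)
```

View pics/topc.png

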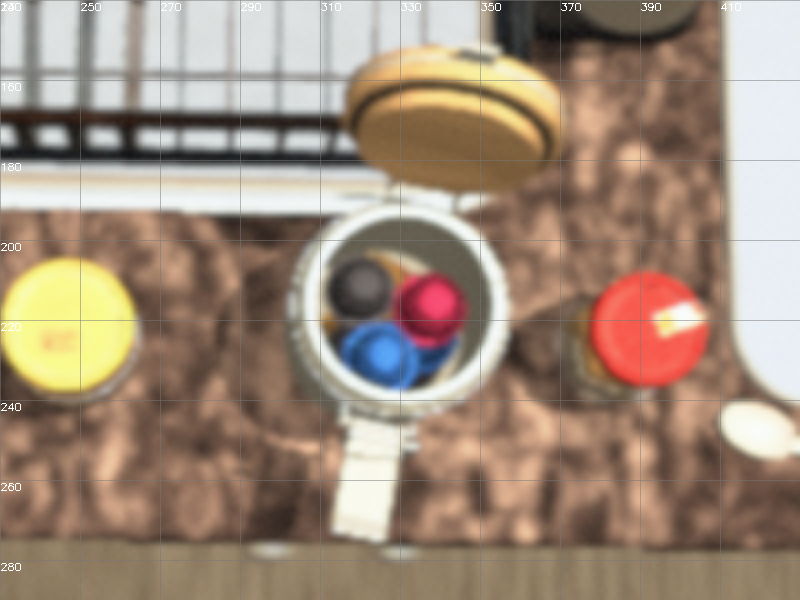

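View pics/scenec.png

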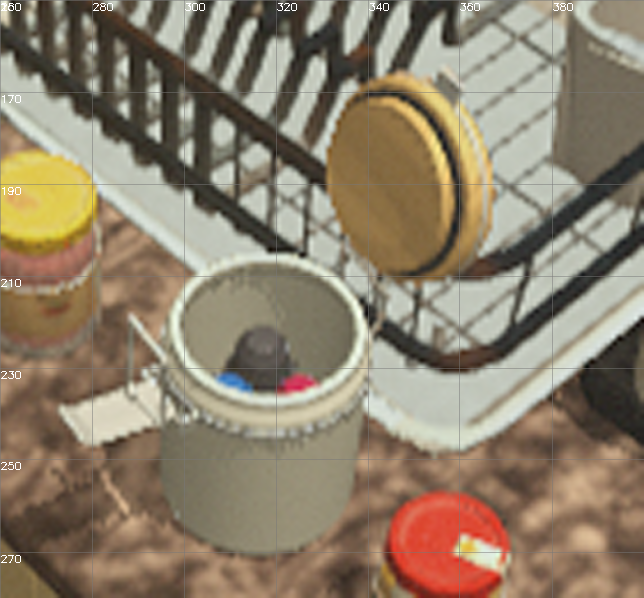

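```bash
cat > h.py <<'E'
import numpy as np,cv2
from station import *
from scipy.optimize import least_squares
def cam(n):
    d=grab_frame(n);f=d["frame"].shape[0]/2/np.tan(np.radians(d["vfov"])/2)
    return dict(f=f,cx=d["cx"],cy=d["cy"],V=np.array(d["view"]),im=d["frame"])
def proj(c,P):
    q=c["V"]@np.append(P,1);return np.array([c["cx"]+c["f"]*q[0]/-q[2],c["cy"]-c["f"]*q[1]/-q[2]])
def ray(c,uv,z):
    d=np.array([(uv[0]-c["cx"])/c["f"],-(uv[1]-c["cy"])/c["f"],-1]);R=c["V"][:3,:3];o=-R.T@c["V"][:3,3];d=R.T@d
    return o+d*(z-o[2])/d[2]
def W(p,L): # canister local->world
    c,s=np.cos(p[2]),np.sin(p[2]);return np.array([p[0]+c*L[0]-s*L[1],p[1]+s*L[0]+c*L[1],L[2]])
def lever(p,r,lat): return W(p,[-.057-r*np.sin(p[4]),lat,.106-r*np.cos(p[4])])
def lid(p,r,h,lat=0): # r along lid, h above hinge when closed
    a=p[3];return W(p,[.056-r*np.cos(a)+h*np.sin(a),lat,.131+r*np.sin(a)+h*np.cos(a)])
E
python3 - <<'E'
from h import *
T,S=cam("top"),cam("scene")
obs=lambda p:[(T,W(p,[0,0,.126]),(329.5,217)),(S,W(p,[0,0,.126]),(317.8,221.5)),
(T,lever(p,.054,.012),(313.3,272.5)),(T,lever(p,.054,-.012),(327,275)),
(S,lever(p,.054,.012),(273,238.7)),(S,lever(p,.054,-.012),(280,247)),
(T,lid(p,.105,.0125),(349.5,153)),(S,lid(p,.105,.0125),(357.2,168.5)),(S,lid(p,.056,-.0035),(345.2,189.6))]
g=lambda p:np.concatenate([proj(c,P)-uv for c,P,uv in obs(p)])
r=least_squares(g,[.52,0.1,0,1.9,1.9],loss="soft_l1");p=r.x
print(np.round(p,4));print(np.round(g(p).reshape(-1,2),1).tolist())
print("rim",ray(T,(329.5,217),.126),ray(S,(317.8,221.5),.126))
print("edge",lid(p,.105,.0125),"hinge",lid(p,0,0),"lever tip",lever(p,.046,0))
for n,uv,z in(("jam",(247.2,221),.1),("honey",(392.5,222.3),.086),("candle",(180,219),.09)):print(n,ray(T,uv,z))
np.save("p.npy",p)
E
```

```text
[ 0.5183  0.0659 -0.1732  1.808   1.9302]
[[1.1, -0.8], [0.3, -0.8], [0.6, 0.3], [-0.1, 0.3], [-0.2, -0.1], [-1.1, -0.6], [-1.9, 0.1], [0.6, 1.3], [-0.1, 0.0]]
rim [0.51677532 0.06792701 0.126     ] [0.51623484 0.06488367 0.126     ]
edge [0.60970904 0.04988379 0.23012112] hinge [0.57343272 0.05623058 0.131     ] lever tip [0.41970723 0.08312591 0.12217999]
jam [0.51009463 0.22122084 0.1       ]
honey [ 0.51386515 -0.05873851  0.086     ]
candle [0.51310376 0.35063538 0.09      ]
```

The fit is consistent: canister at (0.518, 0.066), yaw -0.17, lid 1.81, clip 1.93. I'll go up, shut the gripper and align its yaw with the canister, then cross over behind the lid.

```bash
python3 -m handwheel '[[[0,0,-0.5,0,0,-0.036,-1],[0,0,-0.5,0,0,0,-1],[-0.45,-0.35,0,0,0,0,-1],[-0.45,-0.35,0,0,0,0,-1],[-0.45,-0.35,0,0,0,0,-1],[-0.45,-0.35,0,0,0,0,-1],[-0.45,-0.35,0,0,0,0,-1],[0,0,0,0,0,0,-1]]]'
cat >> h.py <<'E'
def where():
    from scipy.spatial.transform import Rotation as R
    p=np.load("p.npy");s=read_state();q=s["eef_rot"];M=R.from_quat([q[1],q[2],q[3],q[0]]).as_matrix()
    Z=R.from_euler("z",-p[2]).as_matrix();d=Z@(s["tcp_pos"]-[p[0],p[1],0])
    print("t",round(float(s["t"]),2),"local tcp",np.round(d,4),"tool axes(local) x",np.round((Z@M)[:,0],2),"z",np.round((Z@M)[:,2],2),"F",np.round(Z@s["force"],1))
if __name__=="__main__":where()
E
python3 h.py
```

```text
t: 1.2
tcp_pos: [0.3638, 0.3611, 0.3312]
eef_rot: [0.0, 0.09, 0.996, -0.0]
force: [-0.7, 0.3, 0.7]
grip_width: -0.006
gripper_force: 0.0
t 1.2 local tcp [-0.2031  0.2642  0.3312] tool axes(local) x [-1.    0.01 -0.  ] z [ 0. -0. -1.] F [-0.7  0.2  0.7]
```

```bash
python3 -m handwheel '[[[-0.47,-0.35,0,0,0,0,-1],[-0.47,-0.35,0,0,0,0,-1],[-0.47,-0.35,0,0,0,0,-1],[-0.47,-0.35,0,0,0,0,-1],[-0.47,-0.35,0,0,0,0,-1],[-0.47,-0.35,0,0,0,0,-1],[-0.47,-0.35,0,0,0,0,-1],[0,0,0,0,0,0,-1]]]' | tail -0; python3 - <<'E'
from h import *
where()
a=cam("scene")["im"][60:300,220:500,::-1]
cv2.imwrite("pics/s2.png",cv2.resize(a,None,fx=2.5,fy=2.5))
E
```

```text
t 2.2 local tcp [0.1246 0.019  0.3287] tool axes(local) x [-1.    0.01  0.  ] z [-0. -0. -1.] F [-0.9  1.5 -0.3]Exception ignored on flushing sys.stdout:
BrokenPipeError: [Errno 32] Broken pipe
```

View pics/s2.png

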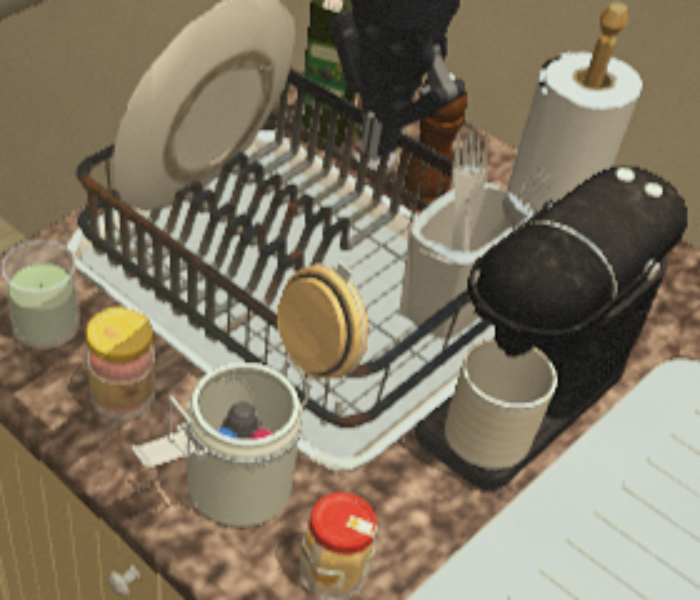

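The shut gripper hangs above and behind the lid, with its tip near crop (375,150), clear of the plate and the coffee machine. Next I'll descend to z = 0.19.

```bash
python3 -m handwheel '[[[0,0,0.3,0,0,0,-1],[0,0,0.3,0,0,0,-1],[0,0,0.3,0,0,0,-1],[0,0,0.3,0,0,0,-1],[0,0,0.2,0,0,0,-1],[0,0,0,0,0,0,-1]]]'; python3 h.py
```

```text
t: 3.0
tcp_pos: [0.6414, 0.0666, 0.1896]
eef_rot: [-0.002, 0.087, 0.996, -0.0]
force: [-0.5, 0.9, 0.9]
grip_width: 0.001
gripper_force: 0.0
t 3.0 local tcp [0.1212 0.0219 0.1896] tool axes(local) x [-1.  0.  0.] z [-0. -0. -1.] F [-0.7  0.8  0.9]
```

```bash
python3 -m handwheel '[[[0.15,0,0,0,0,0,-1],[0.15,0,0,0,0,0,-1],[0.15,0,0,0,0,0,-1],[0.15,0,0,0,0,0,-1],[0.15,0,0,0,0,0,-1],[0.15,0,0,0,0,0,-1],[0.15,0,0,0,0,0,-1]]]'; python3 - <<'E'
from h import *
where()
a=cam("scene")["im"][60:300,220:500,::-1]
cv2.imwrite("pics/s3.png",cv2.resize(a,None,fx=2.5,fy=2.5))
E
```

```text
t: 3.88
tcp_pos: [0.54, 0.0842, 0.1937]
eef_rot: [0.002, 0.087, 0.996, 0.0]
force: [-0.2, -1.0, 0.1]
grip_width: -0.003
gripper_force: 0.1
t 3.88 local tcp [0.0182 0.0218 0.1937] tool axes(local) x [-1.  0. -0.] z [ 0.  0. -1.] F [-0.1 -1.   0.1]
```

View pics/s3.png

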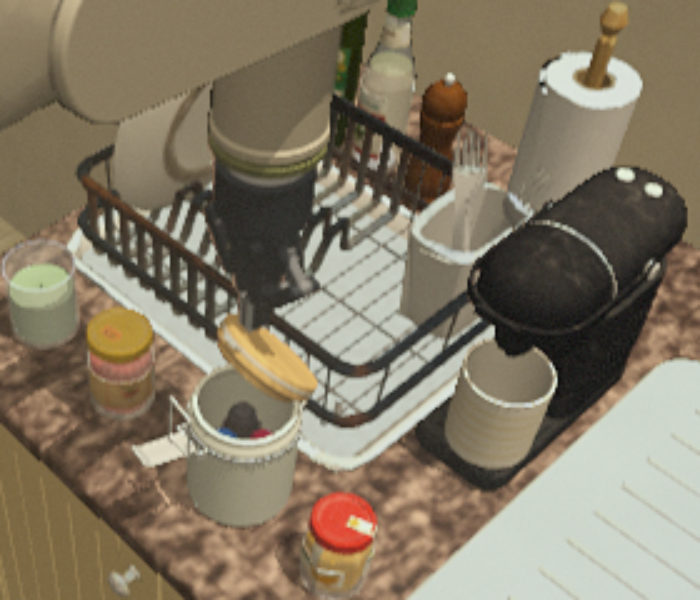

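The lid is past upright, leaning over the rim at about 0.8 rad, and the canister has not moved. I'll follow it over and down.

```bash
python3 -m handwheel '[[[0.1,-0.05,0.05,0,0,0,-1],[0.08,-0.05,0.1,0,0,0,-1],[0.05,-0.05,0.1,0,0,0,-1],[0,0,0.1,0,0,0,-1],[0,0,0.08,0,0,0,-1],[0,0,0,0,0,0,-1],[0,0,0,0,0,0,-1],[0,0,0,0,0,0,-1]]]'; python3 h.py
```

```text
t: 4.92
tcp_pos: [0.5146, 0.073, 0.1488]
eef_rot: [0.0, 0.087, 0.996, 0.0]
force: [0.8, 0.1, -0.4]
grip_width: -0.001
gripper_force: 0.0
t 4.92 local tcp [-0.0048  0.0064  0.1488] tool axes(local) x [-1.  0. -0.] z [ 0.  0. -1.] F [ 0.8  0.3 -0.4]
```

Now I'll press it down gently in 2–3 mm steps.

```bash
python3 -m handwheel '[[[0,0,0.03,0,0,0,-1],[0,0,0.03,0,0,0,-1],[0,0,0,0,0,0,-1],[0,0,0,0,0,0,-1]]]'; python3 h.py
```

```text
t: 5.42
tcp_pos: [0.5145, 0.073, 0.1434]
eef_rot: [0.0, 0.087, 0.996, 0.0]
force: [-4.4, -0.0, 9.6]
grip_width: 0.003
gripper_force: 4.5
t 5.42 local tcp [-0.0049  0.0063  0.1434] tool axes(local) x [-1.  0. -0.] z [ 0.  0. -1.] F [-4.3 -0.8  9.6]
```

The lid is on the rim at z = 0.1434, pressed with 9.6 N. Next I'll rise, move to the front and tilt the tool by 40° so its body stays clear of the canister.

```bash
python3 -m handwheel '[[[0,0,0,0,0,0,-1],[0,0,-0.2,0,0,0,-1],[0,0,-0.4,0,0,0,-1],[0,0,-0.4,0,0,0,-1],[0.45,-0.03,0,0,0,0,-1],[0.45,-0.03,0,0,0,0,-1],[0,0,0,0,-0.055,0,-1],[0,0,0,0,-0.055,0,-1]]]' >/dev/null;python3 -m handwheel '[[[0,0,0,0,-0.055,0,-1],[0,0,0,0,-0.055,0,-1],[0,0,0,0,0,0,-1]]]' >/dev/null; python3 - <<'E'
from h import *
where()
a=np.hstack([cam("scene")["im"][140:290,230:400,::-1],cam("top")["im"][140:290,240:420,::-1]])
cv2.imwrite("pics/s4.png",cv2.resize(a,None,fx=2.2,fy=2.2,interpolation=cv2.INTER_CUBIC))
E
```

```text
t 6.8 local tcp [-0.0721  0.0243  0.2375] tool axes(local) x [-0.78 -0.   -0.62] z [ 0.62 -0.02 -0.78] F [-0.9 -0.1 -0.8]
```

View pics/s4.png

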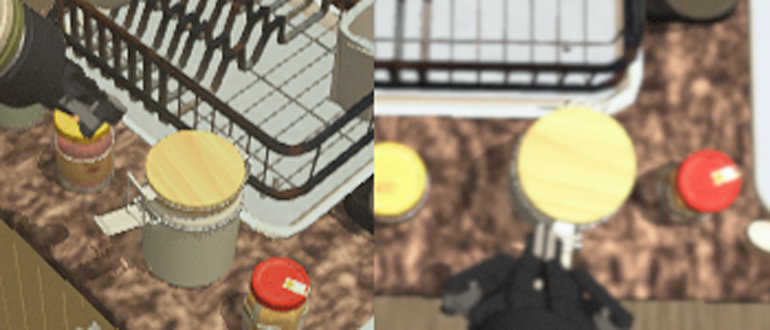

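The lid lies flat on the canister (scene inset (195,170)) with the lever still up at (120,222), and both jars stand where they were. I'll centre over the lever.

```bash
python3 -m handwheel '[[[0.2,-0.12,-0.16,0,0,0,-1],[0.24,-0.12,0.3,0,0,0,-1],[0.24,0,0.3,0,0,0,-1],[0,0,0,0,0,0,-1],[0,0,0,0,0,0,-1]]]' >/dev/null; python3 h.py
```

```text
t 7.53 local tcp [-0.0746  0.0179  0.1673] tool axes(local) x [-0.79  0.   -0.61] z [ 0.61 -0.05 -0.79] F [-0.2  0.6  0.4]
```

```bash
python3 -m handwheel '[[[0.1,-0.1,-0.08,0,0,0,-1],[0.1,-0.1,-0.08,0,0,0,-1],[0,0,0,0,0,0,-1]]]' >/dev/null; python3 h.py; python3 -c "
from station import *;import numpy as np;s=read_state();print(np.round(s['joint_positions'],3),np.round(s['tcp_pos'],4))"
```

```text
t 7.9 local tcp [-0.0885  0.012   0.1778] tool axes(local) x [-0.8  0.  -0.6] z [ 0.6  -0.06 -0.8 ] F [ 0.1 -0.4  0.4]
[ 0.404 -0.892  2.496 -0.443  1.052 -0.846] [0.4332 0.093  0.1778]
```

The arm is folded to its joint limits at this tilt. A lean of about 20° is enough for the first phase, so I'll stand the tool up a little and recompute the shift.

```bash
sed -i '/^if __name__/d' h.py; cat >> h.py <<'E'
def need(*L):
    from scipy.spatial.transform import Rotation as R
    p=np.load("p.npy");s=read_state();q=s["eef_rot"];M=R.from_quat([q[1],q[2],q[3],q[0]]).as_matrix()
    Z=R.from_euler("z",-p[2]).as_matrix();d=Z@(s["tcp_pos"]-[p[0],p[1],0])
    print("shift units",np.round((Z@M).T@(np.array(L)-d)*10,3),"j",np.round(s["joint_positions"],2))
if __name__=="__main__":
    import sys;where();need(*map(float,sys.argv[1:4]))
E
python3 -m handwheel '[[[0,0,-0.1,0,0.047,0,-1],[0,0,0,0,0.047,0,-1],[0,0,0,0,0,0,-1],[0,0,0,0,0,0,-1]]]' >/dev/null; python3 h.py -.098 0 .16
```

```text
t 8.4 local tcp [-0.0947  0.012   0.1841] tool axes(local) x [-0.94  0.02 -0.34] z [ 0.34 -0.05 -0.94] F [-0.6 -0.6 -0.8]
shift units [ 0.111 -0.11   0.222] j [ 0.26 -0.63  2.25 -0.2   1.23 -1.07]
```

```bash
python3 -m handwheel '[[[0.11,-0.11,0.1,0,0,0,-1],[0,0,0.12,0,0,0,-1],[0,0,0,0,0,0,-1],[0,0,0,0,0,0,-1]]]' >/dev/null; python3 - <<'E'
from h import *
where();need(-.098,0,.111)
a=np.hstack([cam("scene")["im"][140:290,230:400,::-1],cam("top")["im"][140:290,240:420,::-1]])
cv2.imwrite("pics/s5.png",cv2.resize(a,None,fx=2.2,fy=2.2,interpolation=cv2.INTER_CUBIC))
E
```

```text
t 8.9 local tcp [-0.0977  0.0007  0.161 ] tool axes(local) x [-0.94  0.02 -0.34] z [ 0.34 -0.05 -0.94] F [0.3 0.1 0.9]
shift units [0.172 0.015 0.47 ] j [ 0.23 -0.64  2.3  -0.2   1.19 -1.09]
```

View pics/s5.png

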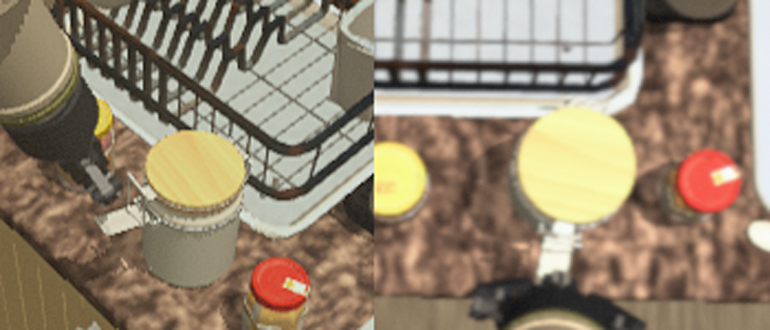

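The fingertips, at scene inset (110,197), stand straight above the lever's outer half, at (118,222). I'll push down to level.

```bash
python3 -m handwheel '[[[0.034,0,0.094,0,0,0,-1],[0.034,0,0.094,0,0,0,-1],[0.034,0,0.094,0,0,0,-1],[0.034,0,0.094,0,0,0,-1],[0.034,0,0.094,0,0,0,-1],[0,0,0,0,0,0,-1]]]' >/dev/null; python3 h.py -.091 0 .079
```

```text
t 9.75 local tcp [-0.0986 -0.0022  0.1095] tool axes(local) x [-0.94  0.02 -0.34] z [ 0.33 -0.05 -0.94] F [0.1 0.1 0.8]
shift units [0.031 0.038 0.311] j [ 0.22 -0.59  2.37 -0.2   1.08 -1.08]
```

```bash
python3 -m handwheel '[[[0.02,0.01,0.075,0,0,0,-1],[0.02,0.01,0.075,0,0,0,-1],[0.01,0.01,0.075,0,-0.028,0,-1],[0.01,0.01,0.075,0,-0.028,0,-1],[0,0,0,0,0,0,-1]]]' >/dev/null; python3 h.py -.0835 0 .0643
```

```text
t 10.38 local tcp [-0.0859  0.0068  0.0832] tool axes(local) x [-0.87  0.01 -0.49] z [ 0.49 -0.06 -0.87] F [-1.5 -0.3 -0.9]
shift units [ 0.072 -0.058  0.18 ] j [ 0.32 -0.64  2.5  -0.37  0.89 -0.88]
```

```bash
python3 -m handwheel '[[[0.02,-0.03,0.05,0,0.016,0,-1],[0.02,-0.03,0.05,0,0,0,-1],[0.01,0,0.05,0,0,0,-1],[0,0,0,0,0,0,-1]]]' >/dev/null; python3 h.py -.068 0 .065;  python3 - <<'E'
from h import *
a=np.hstack([cam("scene")["im"][140:290,230:400,::-1],cam("top")["im"][140:290,240:420,::-1]])
cv2.imwrite("pics/s6.png",cv2.resize(a,None,fx=2.2,fy=2.2,interpolation=cv2.INTER_CUBIC))
E
```

```text
t 10.88 local tcp [-0.0846 -0.0016  0.0662] tool axes(local) x [-0.9   0.01 -0.45] z [ 0.44 -0.06 -0.89] F [-0.2  0.2  0. ]
shift units [-0.143  0.023  0.084] j [ 0.27 -0.58  2.47 -0.32  0.88 -0.94]
```

View pics/s6.png

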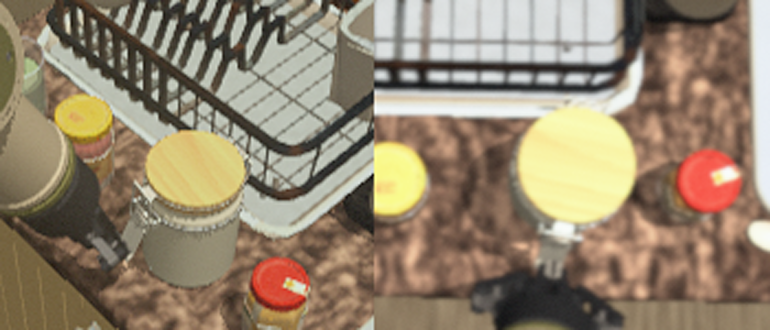

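The lever is more than halfway down, its loop hooks the lid, and the canister and jars are in place. I'll push on inward in small steps.

```bash
python3 -m handwheel '[[[-0.04,0,0.03,0,0,0,-1],[-0.04,0.01,0.03,0,0,0,-1],[-0.04,0.01,0.03,0,0,0,-1],[-0.02,0,0.01,0,0,0,-1],[0,0,0,0,0,0,-1]]]' >/dev/null; python3 h.py -.066 0 .063
```

```text
t 11.6 local tcp [-0.0668  0.0003  0.0645] tool axes(local) x [-0.89  0.01 -0.45] z [ 0.44 -0.06 -0.89] F [-4.8  0.7  1.7]
shift units [ 0.    -0.002  0.017] j [ 0.25 -0.5   2.43 -0.32  0.84 -0.95]
```

```bash
python3 -m handwheel '[[[0,0,0,0,0,0,-1],[0.08,0,-0.1,0,0,0,-1],[0,0,-0.3,0,0,0,-1],[0,0,-0.4,0,0,0,-1],[0,0,-0.4,0,0,0,-1],[0,0,-0.4,0,0.04,0,-1],[0,0,0,0,0,0,-1],[0,0,0,0,0,0,-1]]]' >/dev/null; python3 - <<'E'
from h import *
where()
a=np.hstack([cam("scene")["im"][180:290,260:360,::-1],cam("top")["im"][180:290,285:385,::-1]])
cv2.imwrite("pics/s7.png",cv2.resize(a,None,fx=4,fy=4,interpolation=cv2.INTER_CUBIC))
E
```

```text
t 12.6 local tcp [-0.1446  0.01    0.204 ] tool axes(local) x [-0.94  0.02 -0.33] z [ 0.33 -0.06 -0.94] F [-0.1 -0.9 -0.3]
```

View pics/s7.png

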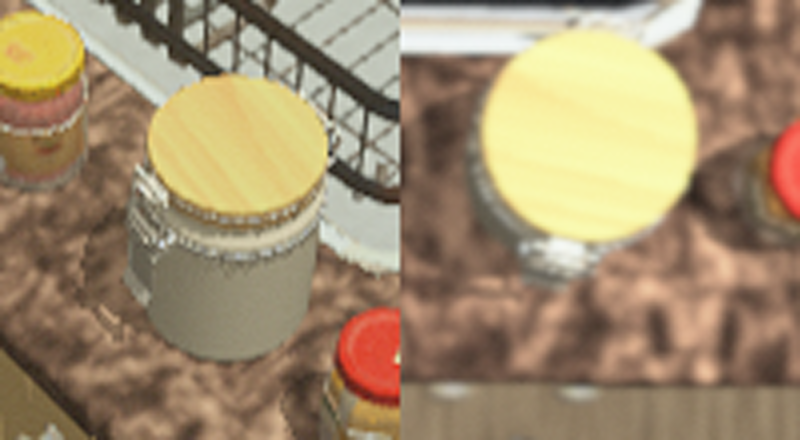

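The lever hangs against the front: its lower corners are at crop (127,285) and (150,303). The lid is flat, with nothing displaced. I'll check the lever angle against the projection.

```bash
python3 - <<'E'
from h import *
S=cam("scene");T=cam("top");p=np.load("p.npy")
for a in(0,.1,.2,.35):
    p[4]=a;print(a,[np.round((proj(S,lever(p,.054,l))-[260,180])*4) for l in(.012,-.012)],"top tip",np.round((proj(T,lever(p,.054,0))-[285,180])*4+[400,0]))
E
```

```text
0 [array([131., 274.]), array([154., 304.])] top tip [545. 277.]
0.1 [array([123., 278.]), array([146., 308.])] top tip [543. 287.]
0.2 [array([115., 282.]), array([138., 311.])] top tip [542. 298.]
0.35 [array([103., 285.]), array([126., 315.])] top tip [539. 313.]
```

The corners fit 0.05 ± 0.05 rad. The 4.8 N I felt at the end was well above the lever's own resistance of about 1.4 N, so it was at its stop. I'll hand it in.

```bash
python3 -c "from station import *;print(sign_off())"
```

```text
the job is handed in; nothing more can be done
None
```

I handed the job in with the lid flat on the rim, the clip lever against the front (about 0.05 rad by the camera), and the canister and jars apparently unmoved; no verdict came back.

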